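Seat the ink pad in the stamping board and clip it down

TASK

Slide the ink pad case along the stamping board, without lifting it off the board, bevelled nose first, until it drops into the sunk pocket and lies flat in it. Then swing the steel retaining clip by its knob squarely across the case so that it is held down. Leave the tape, stamp, ink jar and envelopes where they are.

Things in the scene. Friction and masses are not known exactly. Their poses are not given: they have to be found in the camera images.
- board: Plywood stamping board fixed to the desk, 340 (x) x 220 (y) mm. Origin: centre of its underside; x runs from the open apron to the pocket end, z up. Apron: flat top 12 mm above the desk, x -170 to +30, full width. At the pocket, side rails (y 47 to 75 mm either side) and a 16 mm end wall (x 154 to 170) stand 24 mm above the desk.
- pad: Closed ink pad case, black and grey plastic, 120 (x) x 90 (y) x 20 (z) mm, about 220 g, loose on the apron. Origin: centre of its underside; +x points to its nose, whose two corners are bevelled by 15 mm. Fits the pocket with 2 mm to spare each side, 4 mm lengthwise; seated, its top is 24 mm above the desk, level with the rails.
- pocket (a point): Centre of the sunk pocket's floor, 4 mm above the desk (8 mm below the apron), at x 92, y 0 mm of the board, axes as the board's. The pocket spans 124 (x) x 94 (y) mm, walled at the sides and far end, far corners bevelled by 14 mm; its near side is the step down from the apron.
- mouth (a point): Middle of the pocket's mouth: the apron's edge above the step, at x 30, y 0 mm of the board, 12 mm above the desk. On the apron two guides, 10 mm thick and 24 mm above the desk at the top, flare out from here (inner faces at y +-47 mm) to x -10 mm of the board (inner faces at y +-62 mm).
- clip (a joint): Angle (rad) of the steel retaining clip, a flat bar 62 x 16 x 8 mm, underside 27 mm above the desk, turning stiffly on an upright pin; stays where left. 0 (stop): points to the board's far end and 30 degrees outward; 0.52: along the board's +x; 2.09: square across the pocket, to the board's -y; end stop 2.1. Grows clockwise seen from above.
- clip_pivot (a point): Axis of the clip's pin, at x = 55, y = 61 mm of the board, 31 mm above the desk.
- clip_knob (a point): Centre of the upright black knob on the clip, 14 mm in diameter, 45 mm from the pin's axis; it stands from 35 to 60 mm above the desk, this point is at 49 mm.
- tape: Bystander: roll of tape lying flat, 90 mm across, 36 mm high. Origin: centre of its underside.
- stamp: Bystander: rubber stamp standing on its face, 60 x 30 mm, 68 mm high. Origin: centre of its underside.
- inkjar: Bystander: capped ink jar, 64 mm across, 62 mm high. Origin: centre of its underside.
- envelopes: Bystander: banded bundle of envelopes, 190 x 110 mm, 28 mm high. Origin: centre of its underside.
Not all that is in view belongs to the job. There is more than one size of the pad; the job needs the smaller.

How it is judged:
On the way:
1. the case lies flat and square in the pocket, the clip not yet across it (z of pad in the frame of pocket between -0.003 and 0.0025 m and horizontal distance between pad and pocket below 0.007 m and angle between pad's own z axis and vertical below 0.03 rad and angle between the x axis of pad and the x axis of board, either way round below 0.08 rad and value of joint clip below 1.2 rad), for 0.2 s.
At the end, for the whole second after the job is handed in: The ink pad case rests in the pocket: underside within 2.5 mm of the pocket's floor, centre within 7 mm of the pocket's, tilted less than 0.03 rad and within 0.08 rad of the board's axis; the clip stands across it (joint above 1.75 rad); all at rest (z of pad in the frame of pocket between -0.003 and 0.0025 m and horizontal distance between pad and pocket below 0.007 m and angle between pad's own z axis and vertical below 0.03 rad and angle between the x axis of pad and the x axis of board, either way round below 0.08 rad and value of joint clip above 1.75 rad and linear speed of pad below 0.02 m/s and velocity of joint clip below 0.1 rad/s); the robot touches nothing.
It fails at once if the ink pad case is lifted off the board (z of pad in the frame of board above 0.035 m).
It fails at once if the roll of tape is disturbed (moved over 30 mm) (distance of tape from where it was at the start of the episode above 0.03 m).
It fails at once if the rubber stamp is disturbed (moved over 30 mm) (distance of stamp from where it was at the start of the episode above 0.03 m).
It fails at once if the ink jar is disturbed (moved over 30 mm) (distance of inkjar from where it was at the start of the episode above 0.03 m).
It fails at once if the bundle of envelopes is disturbed (moved over 30 mm) (distance of envelopes from where it was at the start of the episode above 0.03 m).
It also fails if it takes over 72 s, if anything falls off the work surface, if the arm or the gripper's body presses on something with over 40 N, if the wrist force passes 120 N, or if a joint passes its speed limit or range.

ROBOT

A 6-joint arm with a two-finger parallel gripper is mounted at the origin on the work surface. World frame = base frame: x ahead of the robot, y to its left, z up, the work surface at z = 0. Lengths are in m, angles in rad, forces in N, time in s.
With the tool pointing down it reaches from about 0.35 to 0.975 m from the base axis. Payload 7.1 kg.
Tool frame: the origin (TCP) lies at the very end of the fingers, on their centre line; the grasp point (between the pads) lies 19 mm behind it; z points along the fingers, y is the line along which they close (so a half turn about z gives the same grasp; the last joint's range is limited). The gripper opens to 88 mm and grips with 3 to 60 N. Pads are 20 mm wide; open, the fingers measure 115 mm over their backs; the gripper's body (75 mm by 178 mm) begins 61 mm behind the grasp point.
Start: joints at [1.205, 0.423, 1.63, -0, 1.089, -0.019], TCP at [0.212, 0.588, 0.192] pointing down, gripper open.
Joint ranges: [-3, 3], [-0.9, 2.11], [0.09, 2.58], [-1.31, 4.45], [0.11, 2.69], [-2.54, 2.54]. Speed limits (rad/s): [2.39, 2.39, 3.01, 3.14, 3.14, 3.14].

INTERFACE

Orientations are given as a unit quaternion [w, x, y, z].
In Python, from station import observe, optics, job_done gives the robot as it stands. The module is installed in compiled form; this text tells all that it offers.
- The arm moves only by the tool step_arm, never from a script. Its argument "targets" is a list of rows, each a list of 7 numbers: the shift along the tool's x, y, z in m, then the turn, a rotation vector about the tool's x, y, z in rad, then the closure, from -1 (fully open) to 1 (shut). In form: [[x, y, z, rx, ry, rz, fingers], ...]. A call has 1 to 12 rows; each row is the pose to reach, as a shift and turn from the pose commanded when the call began, along the tool's axes at that moment; what a row does not reach only later rows make up. A row lasts 1/8 s, in which the tool goes at most 62.5 mm and 10.7 degrees, less where a joint would pass 70% of its speed; a pose out of reach is approached as far as the arm can. A call with a gripper value outside its range is refused whole. The fingers move at their own pace and stop on an object; "newtons" is the grip in N (left out, the last holds). Time passes only in rows, so rows that repeat a pose let the fingers close. It gives the time, the measured TCP pose, the force, the opening and the grip force at its end, in the units of the state.
- observe(): the state, without advancing time (a new reading comes with each control period).
- optics.get_image(name): name is "scene" or "top" or "wrist"; returns (picture, depth): 400x640x3 uint8, red, green, blue; 400x640 float32, m along the optical axis (not along the pixel's ray), 0 where there is no reading.
- optics.camera_model(name): a dict with "fx", "fy", "cx", "cy" (pixels), "R" (3x3) and "t" (3): a world point X has camera coordinates R X + t. Camera axes: x right, y down, z forward; pixel columns grow to the right and rows downward; lengths in m; the calibration is good to about 2 mm. A picture is of the moment at which its call begins: read the wrist's pose just before it. camera_model takes no time and is no camera call; for the wrist camera it gives the pose at the moment of the call.
- job_done(): hands the job in; it is judged then, once.
The state is a dict: "time": time; "joints": joint angles; "qd": joint speeds; "effort": joint torques, N m; "position": TCP position; "orientation": TCP orientation; "contact_force": force on the tool from outside, world axes, zero at the start; "moment": the same for the moment, N m; "opening": finger opening in m; "grip_force": force on a finger pad.
Only numpy, scipy, OpenCV 4.12 (cv2) and the standard library are available. Lean on these libraries where they do the work, as an engineer would, in place of code of your own. Each camera call takes 0.05 s, during which the arm holds its last target. There are 200 camera calls.

## Working session

There is one attempt and no reset: what is moved stays moved. The work goes in short steps, Python scripts to look and compute and a tool call to move; the robot and the scene stay as the last step left them, time stands still between calls to the robot, and variables do not carry over. Pictures are saved under pics/ and viewed, at most 10 in all, crops included, and the job is handed in when it is done.

Besides the shell and the picture viewer there is one more tool, called after "Request:" by a JSON object that holds its "fn" and its "kwargs". step_arm: Moves the arm, as the interface text tells. Its arguments: {"type":"object","properties":{"targets":{"type":"array"},"newtons":{"type":"number"}},"required":["targets"]}

```bash
mkdir -p pics
python3 - <<'E'
from station import observe, optics
import cv2,numpy as np
for n in("top","scene"):
    p,d=optics.get_image(n); cv2.imwrite(f"pics/{n}0.png",p[:,:,::-1]); np.save(f"{n}0d.npy",d)
    m=optics.camera_model(n); print(n,{k:np.round(v,4).tolist() for k,v in m.items()})
print(observe())
E
```

```text
top {'fx': 500.7409, 'fy': 500.7409, 'cx': 312.1221, 'cy': 200.5815, 'R': [[-0.0002, -1.0, -0.0056], [-0.9824, 0.0012, -0.1865], [0.1865, 0.0054, -0.9824]], 't': [-0.0123, 0.4656, 1.2661]}
scene {'fx': 446.1409, 'fy': 446.1409, 'cx': 320.5031, 'cy': 206.2654, 'R': [[-0.835, 0.5499, 0.0191], [0.4047, 0.6373, -0.6558], [-0.3728, -0.5399, -0.7546]], 't': [0.3768, -0.161, 1.6359]}
{'time': 0.1, 'joints': array([ 1.20501138e+00,  4.23815822e-01,  1.63059585e+00, -5.56592669e-06,
        1.08858534e+00, -1.89967904e-02]), 'qd': array([-0.00074228, -0.0008407 , -0.00308296, -0.00235123,  0.00136948,
        0.00010884]), 'effort': array([ 2.39401315e-04, -5.45612276e+01, -2.74324000e+01,  6.44588191e-02,
        1.88404054e-02, -5.29930651e-05]), 'position': array([0.21220687, 0.58729831, 0.19105433]), 'orientation': array([-1.31841647e-04,  1.72525205e-01,  9.85004853e-01, -6.89694566e-04]), 'contact_force': array([0.38218649, 0.80938237, 0.19285605]), 'moment': array([-0.0013598 , -0.01797197,  0.02410504]), 'grip_force': 0.0, 'opening': 0.08784623904292038}
```

View pics/top0.png

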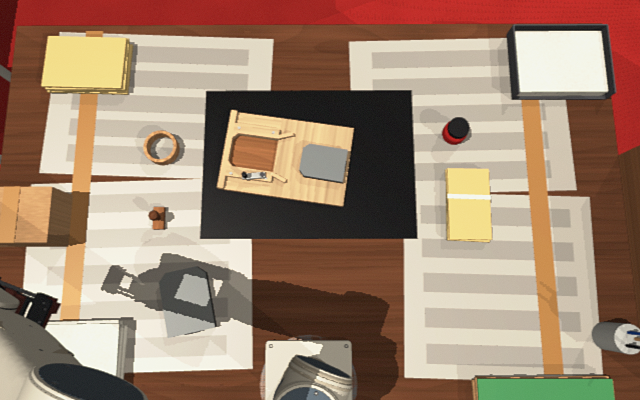

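View pics/scene0.png

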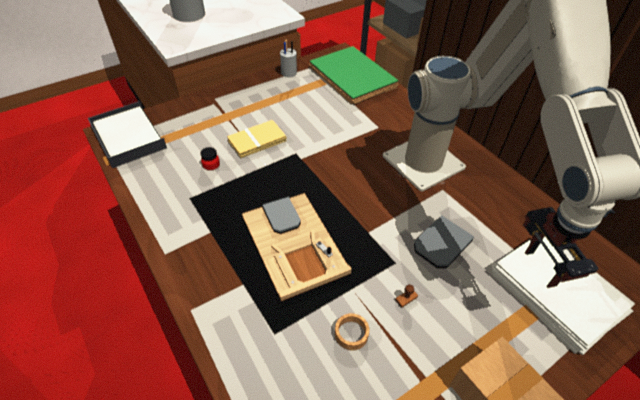

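Candidates for the case: the grey one on the board's apron at top (324,163), and a bigger grey one on the paper at top (188,300). The description (loose on the apron, the smaller) points to the first. I'll check it in a close crop.

Run:
```python
import cv2
p=cv2.imread("pics/top0.png")[100:215,210:365]
cv2.imwrite("pics/crop0.png",cv2.resize(p,None,fx=5,fy=5,interpolation=cv2.INTER_CUBIC))
```

```text
(no output)
```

View pics/crop0.png

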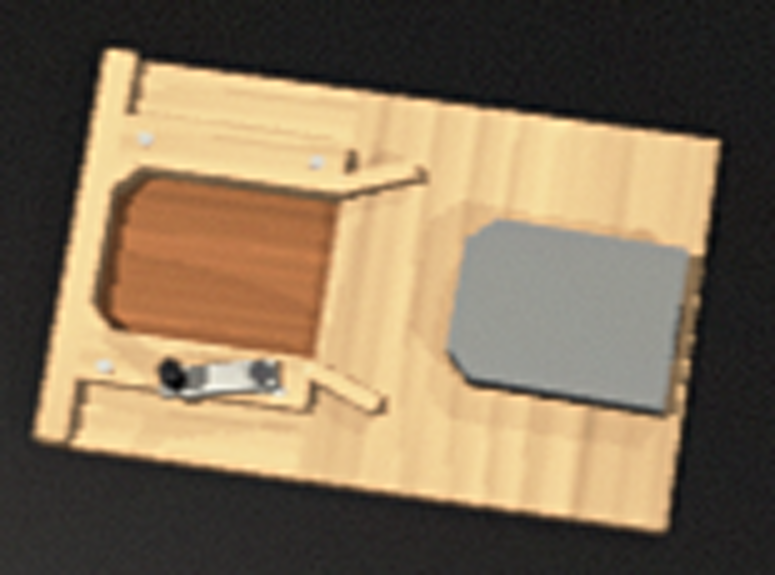

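The chosen case on the apron has both bevels at its left end, towards the pocket: nose corners at crop (480,225) and (455,365). The clip pin is at crop (265,372), with its knob at (172,372), so the clip is open. Next I measure.

```bash
cat > h.py <<'E'
import numpy as np, cv2
from scipy.spatial.transform import Rotation as Rot
def ray(m,uv,z):
    uv=np.atleast_2d(np.float64(uv)); d=np.c_[(uv[:,0]-m["cx"])/m["fx"],(uv[:,1]-m["cy"])/m["fy"],np.ones(len(uv))]@m["R"]
    C=-m["R"].T@m["t"]; return C+d*((z-C[2])/d[:,2])[:,None]
def tool(o): q=o["orientation"]; return Rot.from_quat([q[1],q[2],q[3],q[0]])
E
python3 - <<'E'
from h import *; from station import optics,observe
m={k:np.array(v) for k,v in optics.camera_model("top").items()}
p=cv2.imread("pics/top0.png"); off=np.array([210,100])
hsv=cv2.cvtColor(p,cv2.COLOR_BGR2HSV); sub=hsv[100:215,210:365]
g=((sub[:,:,1]<50)&(sub[:,:,2]>110)).astype(np.uint8); 
cs,_=cv2.findContours(g,0,2); c=max(cs,key=cv2.contourArea)
P=ray(m,c[:,0]+off,.032)[:,:2]*1000
r=cv2.minAreaRect(P.astype(np.float32)); print("pad",r)
w=(sub[:,:,2]>120).astype(np.uint8); w=cv2.morphologyEx(w,cv2.MORPH_CLOSE,np.ones((5,5)))
cs,_=cv2.findContours(w,0,2); c=max(cs,key=cv2.contourArea)
P=ray(m,c[:,0]+off,.018)[:,:2]*1000; print("board",cv2.minAreaRect(P.astype(np.float32)))
for n,cr,z in[("pin",(265,372),.036),("knob top",(172,372),.06),("apron far right",(720,138),.012),("wall far left",(105,50),.024),("mouth far",(338,198),.012),("mouth near",(318,358),.012),("nose",(480,222),.032)]:
    print(n,ray(m,np.array(cr)/5+off-.4,z).round(4))
o=observe();print(tool(o).as_matrix().round(3))
mw=optics.camera_model("wrist"); R=np.array(mw["R"]); print("wrist C in tool",tool(o).inv().apply(-R.T@mw["t"]-o["position"]), mw["fx"]); print((R@tool(o).as_matrix()).round(3))
E
```

```text
pad ((573.8786010742188, -41.600547790527344), (120.02291870117188, 89.49915313720703), 80.1984634399414)
board ((591.0711669921875, 59.89701843261719), (344.7740478515625, 224.69078063964844), 81.35997009277344)
pin [[0.5392 0.1192 0.036 ]]
knob top [[0.5333 0.1652 0.06  ]]
apron far right [[ 0.6773 -0.1268  0.012 ]]
wall far left [[0.7246 0.2119 0.024 ]]
mouth far [[0.6432 0.0834 0.012 ]]
mouth near [[0.5528 0.0931 0.012 ]]
nose [[0.6232 0.005  0.032 ]]
[[-0.94   0.34  -0.   ]
 [ 0.34   0.94  -0.001]
 [ 0.    -0.001 -1.   ]]
wrist C in tool [ 7.07454266e-02  1.64251086e-04 -1.93059912e-01] 344.93659119224446
[[ 0.     1.     0.   ]
 [-0.966  0.    -0.259]
 [-0.259 -0.     0.966]]
```

Request:
{"fn": "step_arm", "kwargs": {"targets": [[-0.045,-0.032,-0.005,0,0,0.115,-1],[-0.09,-0.064,-0.01,0,0,0.23,-1],[-0.135,-0.097,-0.015,0,0,0.345,-1],[-0.18,-0.129,-0.02,0,0,0.46,-1],[-0.225,-0.161,-0.025,0,0,0.575,-1],[-0.27,-0.193,-0.03,0,0,0.69,-1],[-0.315,-0.226,-0.035,0,0,0.8,-1],[-0.36,-0.258,-0.04,0,0,0.92,-1],[-0.405,-0.29,-0.045,0,0,1.03,-1],[-0.45,-0.322,-0.05,0,0,1.15,-1],[-0.495,-0.355,-0.055,0,0,1.26,-1],[-0.54,-0.387,-0.06,0,0,1.373,-1]]}}

```text
time: 1.6
position: [0.5893, 0.0386, 0.2517]
orientation: [-0.0, 0.759, 0.651, -0.0]
contact_force: [-0.0, 0.6, 0.4]
opening: 0.0878
grip_force: 0.0
```

Run:
```python
from h import *; from station import optics,observe
o=observe(); m=optics.camera_model("wrist"); p,d=optics.get_image("wrist")
print(o["position"],o["joints"].round(3),tool(o).as_matrix().round(3))
cv2.imwrite("pics/w1.png",p[:,:,::-1]); np.savez("w1.npz",**m)
```

```text
[0.58931329 0.03856346 0.251688  ] [0.045 0.31  1.652 0.    1.18  0.198] [[ 0.152  0.988 -0.   ]
 [ 0.988 -0.152  0.   ]
 [ 0.    -0.    -1.   ]]
```

View pics/w1.png

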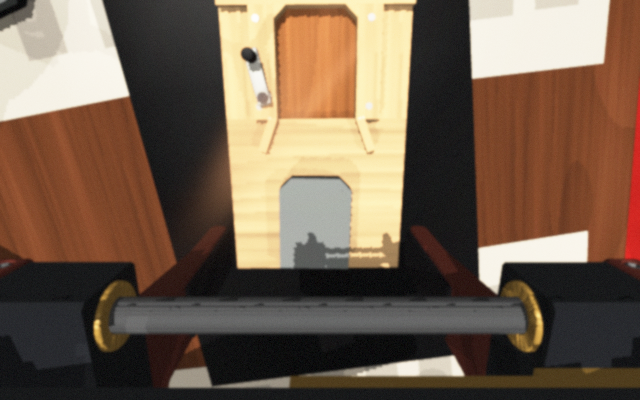

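The wrist view shows the pad nose up at (316,177), its sides at columns 280 and 351. The mouth line is at row 119 from (275,119) to (358,119). The clip pin is at (264,100) and the knob at (249,55).

Run:
```python
from h import *
m=np.load("w1.npz"); p=cv2.imread("pics/w1.png")
h=cv2.cvtColor(p,cv2.COLOR_BGR2HSV).astype(int)
def edges(row,lo,hi):  # strongest gradient columns, subpixel
    g=np.abs(np.diff(cv2.GaussianBlur(p,(3,3),0)[row].astype(float),axis=0)).sum(1); c=np.arange(lo,hi); w=g[lo:hi]; k=lo+w.argmax(); s=np.arange(k-2,k+3); return (s*g[s]).sum()/g[s].sum()+.5
rows=range(198,232,3)
def line(lo,hi,rows,z): return ray(m,[(edges(r,lo,hi),r) for r in rows],z)[:,:2]*1000
out={}
for n,lo,hi,rs,z in[("padL",270,290,rows,.032),("padR",342,360,rows,.032),("pocketL",268,284,range(30,100,5),.024),("pocketR",350,364,range(30,100,5),.024),("boardL",225,242,range(170,255,5),.012),("boardR",398,412,range(170,255,5),.012)]:
    P=line(lo,hi,rs,z); v=cv2.fitLine(P.astype(np.float32),cv2.DIST_HUBER,0,.01,.01).ravel(); v[:2]*=np.sign(v[1]); print(n,"ang",np.degrees(np.arctan2(v[1],v[0])).round(2),"at",v[2:].round(1), "off@81.3",(P@np.array([-np.sin(np.radians(81.3)),np.cos(np.radians(81.3))])).mean().round(1))
u=np.array([np.cos(np.radians(81.3)),np.sin(np.radians(81.3))])
for n,uv,z in[("mouthL",(275,119),.012),("mouthR",(358,119),.012),("nose",(316,177),.032),("pin",(264,100),.036),("knobtop",(249,54),.06),("aprEndL",(237,268),.012),("wall",(316,9),.024),]:
    P=ray(m,uv,z)[0,:2]*1000; print(n,P.round(1),"along",(P@u).round(1),"lat",(P@np.array([-u[1],u[0]])).round(1))
```

```text
padL ang 80.23 at [530.9 -18.8] off@81.3 -527.5
padR ang 79.75 at [619.9 -30.9] off@81.3 -617.5
pocketL ang 81.4 at [556.8 152.9] off@81.3 -527.3
pocketR ang 81.74 at [649.5 143.4] off@81.3 -620.4
boardL ang 81.5 at [467.1 -15.5] off@81.3 -464.1
boardR ang 81.48 at [687.9 -36.2] off@81.3 -685.5
mouthL [544.7  97.1] along 178.4 lat -523.7
mouthR [645.3  81.6] along 178.3 lat -625.5
nose [584.   21.9] along 110.0 lat -573.9
pin [539.2 120.5] along 200.7 lat -514.8
knobtop [536.2 167.5] along 246.7 lat -504.7
aprEndL [456.  -92.2] along -22.2 lat -464.7
wall [612.8 207.2] along 297.5 lat -574.4
```

Pad pose: about 2 mm off-axis, −1.4° yaw, rear face 188 mm short of its seated place. I'll go behind it with the fingers about 40 mm apart and push along the board axis.

Request:
{"fn": "step_arm", "kwargs": {"targets": [[-0.045,-0.001,0,0,0,-0.003,0.1],[-0.09,-0.002,0.0,0,0,-0.003,0.1],[-0.135,-0.003,0.0,0,0,-0.003,0.1],[-0.171,-0.003,0.03,0,0,-0.003,0.1],[-0.171,-0.003,0.08,0,0,-0.003,0.1],[-0.171,-0.003,0.13,0,0,-0.003,0.1],[-0.171,-0.003,0.18,0,0,-0.003,0.1],[-0.171,-0.003,0.215,0,0,-0.003,0.1],[-0.171,-0.003,0.23,0,0,-0.003,0.1],[-0.171,-0.003,0.235,0,0,-0.003,0.1],[-0.171,-0.003,0.235,0,0,-0.003,0.1]]}}

```text
time: 3.02
position: [0.5611, -0.1285, 0.0176]
orientation: [0.001, 0.757, 0.654, 0.0]
contact_force: [-0.4, -0.2, -0.2]
opening: 0.0397
grip_force: 0.0
```

Request:
{"fn": "step_arm", "kwargs": {"targets": [[0.008,0,0,0,0,0,0.1],[0.016,0,0,0,0,0,0.1],[0.022,0,0,0,0,0,0.1],[0.028,0,0,0,0,0,0.1],[0.034,0,0,0,0,0,0.1],[0.041,0,0,0,0,0,0.1],[0.048,0,0,0,0,0,0.1],[0.056,0,0,0,0,0,0.1],[0.064,0,0,0,0,0,0.1],[0.072,0,0,0,0,0,0.1],[0.08,0,0,0,0,0,0.1],[0.08,0,0,0,0,0,0.1]]}}

```text
time: 4.53
position: [0.5721, -0.0486, 0.0168]
orientation: [-0.0, 0.757, 0.654, -0.0]
contact_force: [-0.2, 0.6, -0.0]
opening: 0.0397
grip_force: 0.0
```

Run:
```python
from h import *; from station import optics,observe
o=observe(); m=optics.camera_model("wrist"); p,d=optics.get_image("wrist"); t,_=optics.get_image("top")
print(o["position"],o["contact_force"])
t=cv2.resize(t[100:215,210:365],None,fx=3.4,fy=3.4,interpolation=cv2.INTER_CUBIC); w=p[:, :]
im=np.zeros((800,640,3),np.uint8); im[:400]=p; im[400:400+t.shape[0],:t.shape[1]]=t[:400]
im=cv2.resize(im,None,fx=.75,fy=.75); cv2.imwrite("pics/p1.png",im[:,:,::-1]); np.savez("w2.npz",**m)
```

```text
[ 0.57206275 -0.04864857  0.01676457] [-0.24054924  0.56685896 -0.00478176]
```

View pics/p1.png

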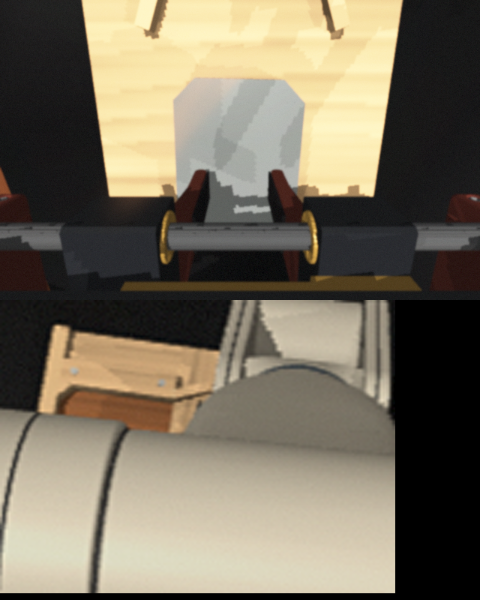

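The pad is straight ahead of the fingers, its nose at wrist (320,105), with the guides ahead at (202,20) and (443,20). The arm blocks the top view. Checking the contact offset now.

Run:
```python
from h import *
m=np.load("w2.npz"); u=np.array([.1487,.9889]); l=np.array([-.9889,.1487])
for n,a,z in[("noseL",(257,105),.032),("noseR",(379,105),.032),("sideL",(234,200),.032),("sideR",(403,200),.032),("sideL2",(233,140),.032),("sideR2",(404,140),.032),("guideL",(210,40),.024),("guideR",(443,40),.024)]:
    P=ray(m,a,z)[0,:2]*1000; print(n,(P@u).round(1),(P@l).round(1))
```

```text
noseL 106.4 -542.1
noseR 106.6 -603.0
sideL 57.1 -527.7
sideR 57.4 -618.3
sideL2 89.0 -529.1
sideR2 89.4 -616.6
guideL 137.5 -518.7
guideR 138.0 -634.6
```

Run:
```python
from h import *; from station import optics,observe
o=observe(); m={k:np.array(v) for k,v in optics.camera_model("wrist").items()}; p,d=optics.get_image("wrist"); s,ds=optics.get_image("scene"); ms={k:np.array(v) for k,v in optics.camera_model("scene").items()}
u=np.array([.1487,.9889])
def W(m,d,a):
    z=d[a[1],a[0]]; c=np.array([(a[0]-m["cx"])/m["fx"]*z,(a[1]-m["cy"])/m["fy"]*z,z]); return m["R"].T@(c-m["t"])
for a in[(320,60),(320,100),(320,110),(320,150),(320,200),(320,230),(320,260),(320,275),(320,285),(180,150),(260,235),(270,240),(365,235),(200,250),(440,250),(320,350)]:
    X=W(m,d,a); print(a,X.round(4),"along",(X[:2]@u*1000).round(1),p[a[1],a[0]])
print(o["position"])
im=cv2.resize(s[130:310,200:440],None,fx=3.2,fy=3.2,interpolation=cv2.INTER_CUBIC); cv2.imwrite("pics/s1.png",im[:,:,::-1])
```

```text
(320, 60) [0.5864 0.0426 0.0114] along 129.3 [245 219 159]
(320, 100) [0.5834 0.022  0.0117] along 108.5 [241 212 156]
(320, 110) [0.5826 0.0171 0.033 ] along 103.5 [202 201 193]
(320, 150) [ 0.5797 -0.0028  0.0315] along 83.4 [172 177 170]
(320, 200) [ 0.5759 -0.0293  0.0317] along 56.6 [167 170 164]
(320, 230) [ 0.5734 -0.0464  0.0313] along 39.3 [166 170 166]
(320, 260) [ 0.5708 -0.0639  0.032 ] along 21.6 [172 174 169]
(320, 275) [ 0.5695 -0.0732  0.032 ] along 12.3 [148 152 148]
(320, 285) [ 0.5686 -0.0793  0.0323] along 6.1 [91 95 92]
(180, 150) [0.5001 0.0063 0.0123] along 80.6 [252 238 184]
(260, 235) [ 0.5469 -0.0341  0.0599] along 47.6 [71 34 28]
(270, 240) [ 0.5524 -0.0347  0.0665] along 47.9 [63 31 27]
(365, 235) [ 0.595  -0.0405  0.0615] along 48.5 [73 37 28]
(200, 250) [ 0.4963 -0.0565  0.0107] along 17.9 [249 227 167]
(440, 250) [ 0.6442 -0.0777  0.0118] along 19.0 [253 238 181]
(320, 350) [ 0.5588 -0.1481  0.0009] along -63.4 [13 13 15]
[ 0.57199966 -0.04916016  0.01677257]
```

View pics/s1.png

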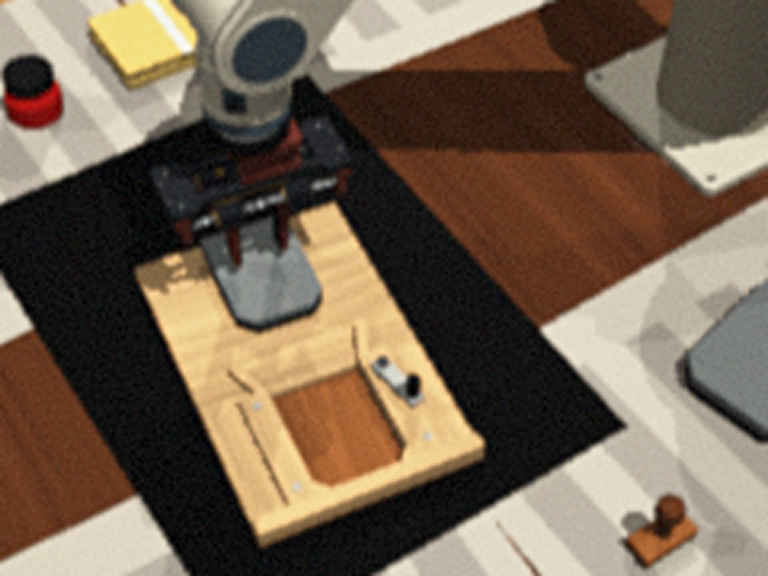

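The scene view is odd. The fingertips seem to end on the pad's top at crop (235,262) and (283,248), and the pad has not moved. I'll check the fingertips' true height from depth.

Run:
```python
from h import *; from station import optics,observe
o=observe(); T=tool(o)
for n in("wrist","scene"):
    m={k:np.array(v) for k,v in optics.camera_model(n).items()}; p,d=optics.get_image(n)
    vv,uu=np.mgrid[:400,:640]; c=np.stack([(uu-m["cx"])/m["fx"]*d,(vv-m["cy"])/m["fy"]*d,d],-1)
    X=(c-m["t"])@m["R"]; L=T.inv().apply((X-o["position"]).reshape(-1,3)).reshape(X.shape)
    pi=p.astype(int); red=(pi[...,0]>pi[...,2]*1.5)&(pi[...,0]<150)&(pi[...,1]<70)&(d>0)&(np.abs(L[...,1])<.06)&(np.abs(L[...,0])<.04)&(L[...,2]>-.08)
    print(n,red.sum())
    for s in(-1,1):
        k=red&(L[...,1]*s>0); P=L[k]; i=np.argsort(-P[:,2])[:8]; print((P[i]*1000).round(0).tolist(), X[k][i][:,2].round(3))
print(o["effort"].round(1),o["contact_force"])
```

```text
wrist 1854
[[-30.0, -55.0, 6.0], [-30.0, -54.0, 6.0], [-29.0, -54.0, 5.0], [-31.0, -54.0, 5.0], [11.0, -27.0, -33.0], [11.0, -24.0, -33.0], [12.0, -26.0, -33.0], [12.0, -24.0, -33.0]] [0.011 0.011 0.012 0.012 0.05  0.05  0.05  0.05 ]
[[-31.0, 53.0, 5.0], [-25.0, 49.0, 5.0], [-28.0, 51.0, 4.0], [11.0, 26.0, -33.0], [11.0, 24.0, -33.0], [12.0, 26.0, -33.0], [12.0, 23.0, -33.0], [12.0, 25.0, -33.0]] [0.012 0.012 0.013 0.049 0.05  0.05  0.05  0.05 ]
scene 64
[[11.0, -22.0, -41.0], [8.0, -27.0, -45.0], [12.0, -22.0, -46.0], [9.0, -23.0, -48.0], [8.0, -27.0, -50.0], [10.0, -19.0, -50.0], [7.0, -21.0, -51.0], [11.0, -22.0, -55.0]] [0.058 0.061 0.063 0.065 0.067 0.067 0.067 0.072]
[[-27.0, 45.0, 8.0], [-33.0, 49.0, 7.0], [-20.0, 44.0, 5.0], [9.0, 44.0, 4.0], [-29.0, 43.0, 1.0], [-25.0, 45.0, 1.0], [-10.0, 44.0, 0.0], [21.0, 45.0, -0.0]] [0.008 0.01  0.011 0.013 0.016 0.016 0.017 0.017]
[  0.2 -55.  -17.8   0.1   0.   -0. ] [-1.1102707  -0.96144016  0.23937185]
```

Run:
```python
from h import *; from station import optics,observe
o=observe(); T=tool(o)
m={k:np.array(v) for k,v in optics.camera_model("wrist").items()}; p,d=optics.get_image("wrist")
vv,uu=np.mgrid[:400,:640]; c=np.stack([(uu-m["cx"])/m["fx"]*d,(vv-m["cy"])/m["fy"]*d,d],-1)
X=(c-m["t"])@m["R"]; L=T.inv().apply((X-o["position"]).reshape(-1,3)).reshape(X.shape)*1000
for col in(362,366,370,376):
    print(col)
    for r in range(206,300,4): print(r,L[r,col].round(0).astype(int).tolist(),p[r,col].tolist(),end=" | ")
    print()
```

```text
362
206 [17, 23, -16] [180, 186, 179] | 210 [14, 24, -15] [178, 182, 178] | 214 [13, 24, -16] [179, 182, 177] | 218 [10, 24, -16] [176, 181, 178] | 222 [8, 24, -16] [178, 182, 178] | 226 [12, 22, -32] [155, 154, 150] | 230 [12, 21, -38] [71, 47, 40] | 234 [10, 21, -38] [44, 25, 21] | 238 [71, 0, -193] [30, 25, 25] | 242 [10, 20, -49] [25, 23, 24] | 246 [9, 19, -50] [18, 17, 18] | 250 [8, 19, -52] [22, 23, 20] | 254 [6, 19, -52] [21, 17, 20] | 258 [4, 19, -52] [22, 20, 20] | 262 [2, 19, -52] [22, 22, 22] | 266 [0, 19, -53] [17, 18, 18] | 270 [-1, 19, -53] [17, 16, 18] | 274 [-3, 19, -54] [15, 11, 14] | 278 [-4, 19, -55] [22, 21, 25] | 282 [-6, 19, -55] [36, 35, 36] | 286 [-8, 19, -56] [47, 47, 47] | 290 [-34, 25, -15] [68, 71, 69] | 294 [-36, 25, -16] [84, 88, 85] | 298 [29, 10, -125] [55, 55, 54] | 
366
206 [17, 26, -16] [177, 183, 178] | 210 [15, 26, -16] [178, 183, 179] | 214 [13, 26, -16] [177, 182, 176] | 218 [10, 26, -15] [179, 181, 177] | 222 [8, 26, -15] [177, 183, 177] | 226 [11, 24, -31] [116, 98, 94] | 230 [11, 23, -36] [71, 30, 24] | 234 [12, 22, -44] [71, 33, 24] | 238 [1
[... 1436 characters left out ...]
 218 [10, 32, -14] [162, 164, 161] | 222 [8, 31, -15] [179, 180, 176] | 226 [5, 32, -15] [165, 164, 160] | 230 [12, 28, -37] [85, 56, 50] | 234 [12, 27, -43] [70, 31, 23] | 238 [71, 0, -193] [72, 35, 26] | 242 [12, 25, -52] [79, 43, 35] | 246 [12, 25, -57] [73, 35, 30] | 250 [12, 24, -61] [75, 36, 32] | 254 [12, 23, -65] [70, 35, 28] | 258 [11, 23, -67] [76, 36, 31] | 262 [12, 22, -72] [75, 36, 26] | 266 [12, 22, -75] [68, 31, 25] | 270 [11, 21, -78] [61, 28, 23] | 274 [11, 21, -80] [42, 24, 21] | 278 [10, 21, -81] [21, 15, 15] | 282 [10, 20, -85] [12, 16, 14] | 286 [10, 20, -86] [12, 14, 17] | 290 [10, 19, -89] [21, 20, 21] | 294 [8, 19, -89] [23, 23, 20] | 298 [29, 13, -125] [37, 39, 36] |
```

By wrist depth, the visible finger ends lie about 31 mm short of the reported TCP (front face 12 mm ahead of it). The board and pad heights from the same camera are right. The fingers therefore passed 16 mm over the pad, with no contact and nothing moved. I'll back out, descend lower behind the pad with force checks, then look at depth again.

Request:
{"fn": "step_arm", "kwargs": {"targets": [[-0.03,0,-0.005,0,0,0,0.1],[-0.06,0,-0.005,0,0,0,0.1],[-0.084,0,0,0,0,0,0.1],[-0.084,0,0.008,0,0,0,0.1],[-0.084,0,0.015,0,0,0,0.1],[-0.084,0,0.02,0,0,0,0.1],[-0.084,0,0.024,0,0,0,0.1],[-0.084,0,0.024,0,0,0,0.1]]}}

```text
time: 5.88
position: [0.5597, -0.1318, -0.0076]
orientation: [-0.0, 0.757, 0.654, -0.0]
contact_force: [0.2, 0.1, 0.3]
opening: 0.0397
grip_force: 0.0
```

```bash
cat > tip.py <<'E'
from h import *; from station import optics,observe
o=observe(); T=tool(o)
m={k:np.array(v) for k,v in optics.camera_model("wrist").items()}; p,d=optics.get_image("wrist")
vv,uu=np.mgrid[:400,:640]; c=np.stack([(uu-m["cx"])/m["fx"]*d,(vv-m["cy"])/m["fy"]*d,d],-1)
X=(c-m["t"])@m["R"]; L=T.inv().apply((X-o["position"]).reshape(-1,3)).reshape(X.shape)*1000
k=(p.astype(int).sum(2)<250)&(abs(abs(L[...,1])-25)<6)&(abs(L[...,0])<18)&(L[...,2]>-60)&(p[...,0]>1.4*p[...,1])&(vv<250)
print("finger ends, tool z mm",np.sort(L[k][:,2])[-12:].round(0),"world z",X[k][:,2].min().round(3))
print(o["position"].round(4),o["contact_force"].round(1))
E
python3 tip.py
```

```text
finger ends, tool z mm [-30. -10. -10.  -9.  -9.  -9.  -9.  -9.  -9.  -9.  -8.  -8.] world z 0.001
[ 0.5597 -0.1318 -0.0076] [0.2 0.1 0.3]
```

Reported TCP is now 8 mm below the desk level with no contact, which confirms the offset. I'll lower 5 mm more (true tip about 18 mm) and push.

Request:
{"fn": "step_arm", "kwargs": {"targets": [[0.003,0,0.003,0,0,0,0.1],[0.008,0,0.005,0,0,0,0.1],[0.014,0,0.005,0,0,0,0.1],[0.02,0,0.005,0,0,0,0.1],[0.026,0,0.005,0,0,0,0.1],[0.032,0,0.005,0,0,0,0.1],[0.038,0,0.005,0,0,0,0.1],[0.045,0,0.005,0,0,0,0.1],[0.052,0,0.005,0,0,0,0.1],[0.059,0,0.005,0,0,0,0.1],[0.066,0,0.005,0,0,0,0.1],[0.066,0,0.005,0,0,0,0.1]]}}

```text
time: 7.42
position: [0.5694, -0.0663, -0.0123]
orientation: [-0.0, 0.757, 0.654, 0.0]
contact_force: [-0.3, -0.1, -0.1]
opening: 0.0398
grip_force: 0.0
```

```bash
cat > nose.py <<'E'
from h import *; from station import optics,observe
o=observe(); m={k:np.array(v) for k,v in optics.camera_model("wrist").items()}; p,d=optics.get_image("wrist")
vv,uu=np.mgrid[:400,:640]; c=np.stack([(uu-m["cx"])/m["fx"]*d,(vv-m["cy"])/m["fy"]*d,d],-1)
X=(c-m["t"])@m["R"]; h=cv2.cvtColor(p,cv2.COLOR_RGB2HSV)
A=np.array([[.1487,.9889],[-.9889,.1487]]); B=X[...,:2]@A.T*1000-[147,-574.6]   # board x,y in mm
k=((h[...,1]<35)&(h[...,2]>90)&(h[...,2]<225)&(X[...,2]>.008)&(X[...,2]<.05)&(abs(B[...,1])<58)&(d>0)).astype(np.uint8)
n,lab,st,_=cv2.connectedComponentsWithStats(k); i=1+st[1:,4].argmax(); k=lab==i
P=B[k]; tc=o["position"][:2]@A.T*1000-[147,-574.6]
print("TCP board xy",tc.round(1),"z",o["position"][2].round(4),"F",o["contact_force"].round(1))
r=cv2.minAreaRect(P.astype(np.float32)); print("pad seen x",np.percentile(P[:,0],[.3,99.7]).round(1),"y",np.percentile(P[:,1],[.5,99.5]).round(1),"ang",round(r[2],2))
q=np.c_[P,np.ones(len(P))]; s,*_=np.linalg.lstsq(q,X[k][:,2],rcond=None); print("slope x,y",s[:2]*1000,"median z",np.median(X[k][:,2]).round(4))
cv2.imwrite("last.png",p[:,:,::-1])
E
python3 nose.py
```

```text
TCP board xy [-127.8    1.6] z -0.0123 F [-0.3 -0.1 -0.1]
pad seen x [-115.3  -18.8] y [-40.   48.3] ang 89.98
slope x,y [4.23113429e-05 3.96156441e-04] median z 0.032
```

View last.png

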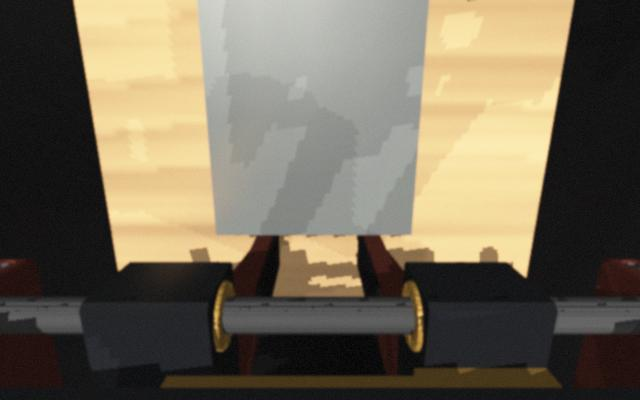

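Now the pad's rear edge sits straight against both finger fronts (row 235, columns 217–412), and the pad is moving. Continuing.

Request:
{"fn": "step_arm", "kwargs": {"targets": [[0.006,0,0,0,0,0,0.1],[0.014,0.001,0,0,0,0,0.1],[0.022,0.002,0,0,0,0,0.1],[0.03,0.002,0,0,0,0,0.1],[0.038,0.002,0,0,0,0,0.1],[0.046,0.002,0,0,0,0,0.1],[0.054,0.002,0,0,0,0,0.1],[0.062,0.002,0,0,0,0,0.1],[0.069,0.002,0,0,0,0,0.1],[0.076,0.002,0,0,0,0,0.1],[0.082,0.002,0,0,0,0,0.1],[0.082,0.002,0,0,0,0,0.1]]}}

```text
time: 8.98
position: [0.5831, 0.0144, -0.0123]
orientation: [-0.0, 0.757, 0.654, -0.0]
contact_force: [0.0, -0.4, -0.3]
opening: 0.0397
grip_force: 0.0
```

```bash
python3 nose.py
```

```text
TCP board xy [-46.    0.1] z -0.0123 F [ 0.  -0.4 -0.3]
pad seen x [-33.5  63.1] y [-42.4  46.2] ang 2.19
slope x,y [-0.00101981  0.00168912] median z 0.032
```

Request:
{"fn": "step_arm", "kwargs": {"targets": [[0.005,0,0,0,0,0,0.1],[0.01,0,0,0,0,0,0.1],[0.015,0,0,0,0,0,0.1],[0.02,0,0,0,0,0,0.1],[0.025,0,0,0,0,0,0.1],[0.03,0,0,0,0,0,0.1],[0.035,0,0,0,0,0,0.1],[0.04,0,0,0,0,0,0.1],[0.045,0,0,0,0,0,0.1],[0.05,0,0,0,0,0,0.1],[0.055,0,0,0,0,0,0.1],[0.055,0,0,0,0,0,0.1]]}}

```text
time: 10.52
position: [0.5914, 0.0688, -0.0122]
orientation: [-0.0, 0.757, 0.654, 0.0]
contact_force: [-0.3, 0.1, -0.6]
opening: 0.0397
grip_force: 0.0
```

```bash
python3 nose.py
```

```text
TCP board xy [ 9.  -0.1] z -0.0122 F [-0.3  0.1 -0.6]
pad seen x [ 22.4 119.7] y [-42.7  46. ] ang 0.38
slope x,y [-0.07229245  0.00194929] median z 0.0288
```

Tilted nose-down, rear still on the edge (8 mm short), as expected.

Request:
{"fn": "step_arm", "kwargs": {"targets": [[0.003,0,0,0,0,0,0.1],[0.006,0,0,0,0,0,0.1],[0.008,0,0,0,0,0,0.1],[0.01,0,0,0,0,0,0.1],[0.01,0,0,0,0,0,0.1],[0.01,0,0,0,0,0,0.1]]}}

```text
time: 11.32
position: [0.593, 0.0783, -0.0121]
orientation: [0.0, 0.757, 0.654, 0.0]
contact_force: [0.2, -0.2, 0.6]
opening: 0.0398
grip_force: 0.0
```

```bash
python3 nose.py
```

```text
TCP board xy [18.6 -0.2] z -0.0121 F [ 0.2 -0.2  0.6]
pad seen x [ 31.5 129.4] y [-42.6  46.1] ang 0.78
slope x,y [-0.06779423  0.00254363] median z 0.0284
```

Request:
{"fn": "step_arm", "kwargs": {"targets": [[0.001,0,0,0,0,0,0.1],[0.002,0,0,0,0,0,0.1],[0.003,0,0,0,0,0,0.1],[0.003,0,0,0,0,0,0.1],[0.003,0,0,0,0,0,0.1]]}}

```text
time: 12.0
position: [0.5932, 0.0811, -0.0122]
orientation: [-0.0, 0.757, 0.654, -0.0]
contact_force: [-0.4, -1.5, 0.1]
opening: 0.0399
grip_force: 0.6
```

```bash
python3 nose.py
```

```text
TCP board xy [21.4  0.1] z -0.0122 F [-0.4 -1.5  0.1]
pad seen x [ 33.6 132.5] y [-42.5  46.2] ang 0.16
slope x,y [-0.00023858  0.00270731] median z 0.024
```

The case is seated: top at 24 mm, slope about 0, rear at x ≈ 33. I'll back off, rise, and look at the case and clip.

Request:
{"fn": "step_arm", "kwargs": {"targets": [[-0.01,0,0,0,0,0,0.1],[-0.025,0,0,0,0,0,0.1],[-0.03,0,-0.02,0,0,0,0.1],[-0.03,0,-0.06,0,0,0,0.1],[-0.03,-0.01,-0.1,0,0,0,0.1],[-0.03,-0.025,-0.13,0,0,0,0.1],[-0.03,-0.04,-0.15,0,0,0,0.1],[-0.03,-0.04,-0.15,0,0,0,0.1],[-0.03,-0.04,-0.15,0,0,0,0.1]]}}

```text
time: 13.18
position: [0.5496, 0.057, 0.1379]
orientation: [0.0, 0.757, 0.654, 0.0]
contact_force: [-0.7, 0.8, 0.2]
opening: 0.0395
grip_force: 0.0
```

```bash
python3 nose.py; cp last.png pics/w3.png
python3 - <<'E'
from station import optics
import numpy as np
np.savez("w3.npz",**optics.camera_model("wrist"))
E
```

```text
TCP board xy [-8.9 39.6] z 0.1379 F [-0.7  0.8  0.2]
pad seen x [ 33.3 141.1] y [-46.1  45. ] ang 0.02
slope x,y [0.00049753 0.00666778] median z 0.024
```

View pics/w3.png

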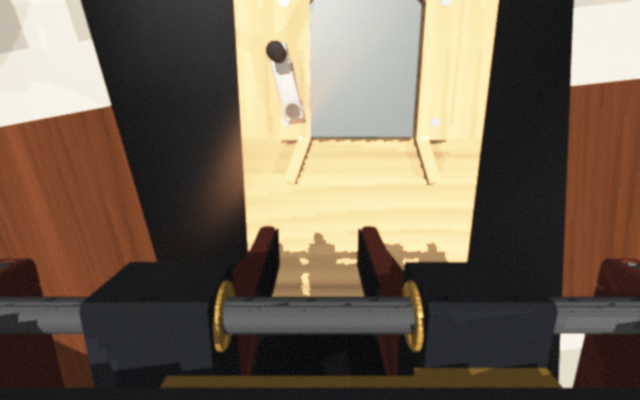

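The case lies in the pocket, rear edge at row 137 along the mouth. The knob top is at (276,49) and the clip pin at (293,112).

Run:
```python
from h import *; from station import observe
m=np.load("w3.npz"); p=cv2.imread("pics/w3.png"); A=np.array([[.1487,.9889],[-.9889,.1487]])
k=(p.max(2)<75)[30:75,255:300].astype(np.uint8); ys,xs=np.nonzero(k); print("dark box",xs.min()+255,xs.max()+255,ys.min()+30,ys.max()+30)
o=observe(); T=tool(o)
kn=None
for n,uv,z in[("knobtop",(276,48.5),.06),("pin",(293,111),.037),("mouthL",(311,137),.024),("mouthR",(417,137),.024)]:
    P=ray(m,uv,z)[0]; print(n,P.round(4),"board",(P[:2]@A.T*1000-[147,-574.6]).round(1),"tool shift",T.inv().apply(P-o["position"]).round(4))
```

```text
dark box 268 284 47 60
knobtop [0.5348 0.169  0.06  ] board [99.6 70.9] tool shift [ 0.1087 -0.0307  0.0774]
pin [0.5381 0.1232 0.037 ] board [54.9 60.8] tool shift [ 0.0639 -0.0208  0.1004]
mouthL [0.5491 0.0988 0.024 ] board [32.3 46.2] tool shift [ 0.0413 -0.0063  0.1134]
mouthR [0.6414 0.0852 0.024 ] board [ 32.6 -47. ] tool shift [0.0413 0.087  0.1134]
```

Pin matches the drawing exactly; clip angle ≈ 0.30 rad. I'll straddle the knob with the fingers closing tangentially (−0.22 rad about tool z), true tips at about 42 mm, and grip lightly.

Request:
{"fn": "step_arm", "kwargs": {"targets": [[0.036,-0.01,0,0,0,-0.07,0.1],[0.072,-0.02,0.0,0,0,-0.15,0.1],[0.1087,-0.0307,0.02,0,0,-0.22,0.1],[0.1087,-0.0307,0.05,0,0,-0.22,0.1],[0.1087,-0.0307,0.075,0,0,-0.22,0.1],[0.1087,-0.0307,0.095,0,0,-0.22,0.1],[0.1087,-0.0307,0.11,0,0,-0.22,0.1],[0.1087,-0.0307,0.12,0,0,-0.22,0.1],[0.1087,-0.0307,0.126,0,0,-0.22,0.1],[0.1087,-0.0307,0.126,0,0,-0.22,0.1]]}}

```text
time: 14.48
position: [0.5347, 0.1692, 0.0117]
orientation: [-0.0, 0.68, 0.733, -0.0]
contact_force: [0.1, 0.3, 0.5]
opening: 0.0395
grip_force: 0.0
```

Request:
{"fn": "step_arm", "kwargs": {"targets": [[0,0,0,0,0,0,0.4],[0,0,0,0,0,0,0.6],[0,0,0,0,0,0,0.7],[0,0,0,0,0,0,0.8],[0,0,0,0,0,0,1],[0,0,0,0,0,0,1],[0,0,0,0,0,0,1],[0,0,0,0,0,0,1]], "newtons": 10}}

```text
time: 15.48
position: [0.5349, 0.1693, 0.012]
orientation: [0.0, 0.68, 0.733, 0.0]
contact_force: [-1.5, -0.3, 5.7]
opening: 0.0133
grip_force: 10.0
```

Request:
{"fn": "step_arm", "kwargs": {"targets": [[-0.0002,0.0045,0,0,0,0.1,1],[-0.0009,0.0089,0,0,0,0.2,1],[-0.002,0.0133,0,0,0,0.3,1],[-0.0036,0.0175,0,0,0,0.4,1],[-0.0055,0.0216,0,0,0,0.5,1],[-0.0079,0.0254,0,0,0,0.6,1],[-0.0106,0.029,0,0,0,0.7,1],[-0.0136,0.0323,0,0,0,0.8,1],[-0.017,0.0352,0,0,0,0.9,1],[-0.017,0.0352,0,0,0,0.9,1]]}}

```text
time: 16.73
position: [0.5718, 0.1547, 0.012]
orientation: [0.0, 0.931, 0.364, 0.001]
contact_force: [0.3, 0.6, 4.5]
opening: 0.0137
grip_force: 10.0
```

Clip at ≈1.2 rad, knob still gripped. Same arc again for the rest.

Request:
{"fn": "step_arm", "kwargs": {"targets": [[-0.0002,0.0045,0,0,0,0.1,1],[-0.0009,0.0089,0,0,0,0.2,1],[-0.002,0.0133,0,0,0,0.3,1],[-0.0036,0.0175,0,0,0,0.4,1],[-0.0055,0.0216,0,0,0,0.5,1],[-0.0079,0.0254,0,0,0,0.6,1],[-0.0106,0.029,0,0,0,0.7,1],[-0.0136,0.0323,0,0,0,0.8,1],[-0.016,0.0344,0,0,0,0.87,1],[-0.0165,0.0349,0,0,0,0.885,1],[-0.0165,0.0349,0,0,0,0.885,1]]}}

```text
time: 18.1
position: [0.5834, 0.118, 0.012]
orientation: [-0.0, 0.998, -0.069, 0.001]
contact_force: [3.1, -2.5, 3.9]
opening: 0.0136
grip_force: 10.0
```

Clip at ≈2.06 rad. Release and lift straight up.

Request:
{"fn": "step_arm", "kwargs": {"targets": [[0,0,0,0,0,0,0.1],[0,0,0,0,0,0,0.1],[0,0,0,0,0,0,0.1],[0,0,0,0,0,0,0.1],[0,0,-0.01,0,0,0,0.1],[0,0,-0.04,0,0,0,0.1],[0,0,-0.09,0,0,0,0.1],[-0.05,0,-0.14,0,0,0,0.1],[-0.1,0,-0.16,0,0,0,0.1],[-0.1,0,-0.16,0,0,0,0.1],[-0.1,0,-0.16,0,0,0,0.1]]}}

```text
time: 19.48
position: [0.4844, 0.1322, 0.1726]
orientation: [-0.0, 0.998, -0.07, 0.001]
contact_force: [-0.1, -0.4, -0.5]
opening: 0.0396
grip_force: 0.0
```

```bash
python3 nose.py; cp last.png pics/w4.png; python3 -c "
from station import optics
import numpy as np
np.savez('w4.npz',**optics.camera_model('wrist'))"
```

```text
TCP board xy [ 55.8 115.2] z 0.1726 F [-0.1 -0.4 -0.5]
pad seen x [ 33.5 152.3] y [-42.5  54. ] ang 89.95
slope x,y [-0.00858711  0.01485255] median z 0.024
```

View pics/w4.png

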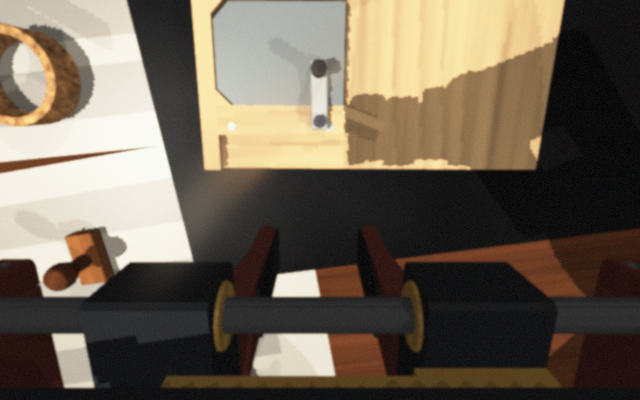

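The clip stands square across the case (knob at (319,68), pin at (320,122)). The case is flat in the pocket (x 33.5–152.3, top at 24 mm), and the gripper is clear.

```bash
python3 -c "
from station import job_done
print(job_done())"
```

```text
the job is handed in; nothing more can be done
None
```

The job is handed in, with no verdict returned: the last view showed the case flat in the pocket and the clip square across it at about 2.06 rad, and nothing but the case and clip was moved; the fingers measured about 31 mm shorter than the stated TCP, so a first push passed harmlessly over the case and I corrected for it.

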